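# Let the clementine out of the fruit feeder

## Robot

A 6-joint arm with a two-finger parallel gripper is mounted at the origin on the work surface. World frame = base frame: x ahead of the robot, y to its left, z up, the work surface at z = 0. Lengths are in m, angles in rad, forces in N, time in s.
With the tool pointing down it reaches from about 0.375 to 0.825 m from the base axis. Payload 5.5 kg.
Tool frame: the origin (TCP) lies midway between the tips of the shut fingers; the grasp point (between the pads) lies 19 mm behind it; z points along the fingers, x is the direction in which the jaws open and shut, and the axes are right-handed (so a half turn about z gives the same grasp; the last joint's range is limited). The gripper opens to 85 mm and grips with 20 to 120 N. Pads are 22 mm wide; open, the fingers measure 114 mm over their backs; the gripper's body (76 mm by 85 mm) begins 54 mm behind the grasp point. The pads swing forward as they close: fully open they stand 13 mm farther back than shut.
Start: joints at [-1.213, 0.314, -0.047, 1.21, 0, 1.571], TCP at [0.21, -0.562, 0.231] pointing down, gripper open.
Joint ranges: [-2.67, 2.67], [-0.69, 1.73], [-1.03, 1.25], [-2.08, 2.16], [-1.42, 1.45], [-3.14, 3.14]. Speed limits (rad/s): [2.39, 2.39, 3.01, 3.14, 3.14, 3.14].

## Interface

Orientations are given as a unit quaternion [x, y, z, w].
In Python, from cell import r gives the robot as it stands.
- The arm moves only by the shell command python3 -m handwheel 'ROWS' [FORCE]. ROWS is JSON, one flat list of numbers, 7 for each row, row after row: the shift along the tool's x, y, z in cm, then the turn, a rotation vector about the tool's x, y, z in rad, then the opening, from -1 (shut) to 1 (fully open). A call has 1 to 5 rows; each row shifts and turns the commanded pose from where the row before left it, along the tool's axes as they then stand; what a row does not reach is not made up. A row lasts 1/8 s, in which the tool goes at most 62.5 mm and 10.7 degrees, less where a joint would pass 70% of its speed; a pose out of reach is approached as far as the arm can. A call with a gripper value outside its range is refused whole. The fingers move at their own pace and stop on an object; FORCE is the grip in N (left out, the last holds). Time passes only in rows, so rows that do not move let the fingers close. It gives the time, the measured TCP pose, the force and the opening at its end, in the units of the state.
- r.sense(): the state, without advancing time (a new reading comes with each control period).
- r.grab_frame(name): name is "side" or "top"; returns the picture (384x512x3 uint8, blue, green, red); there is no depth.
- r.camera_model(name): a dict with "fx", "fy", "cx", "cy" (pixels), "rvec" (rotation vector, rad) and "tvec" (3), from world to camera coordinates, as OpenCV has them. Camera axes: x right, y down, z forward; pixel columns grow to the right and rows downward; lengths in m; the calibration is good to about 2 mm. A picture is of the moment at which its call begins. camera_model takes no time and is no camera call.
- r.finish_job(): hands the job in, once; it reports no verdict.
The state is a dict: "time": time; "joints": joint angles; "joint_vel": joint speeds; "joint_torque": joint torques, N m; "tool_pos": TCP position; "orientation": TCP orientation; "ft_force": force on the tool from outside, world axes, zero at the start; "moment": the same for the moment, N m; "finger_gap": opening from 0.0 (shut) to 1.0 (fully open).
Only numpy, scipy, OpenCV 4.12 (cv2) and the standard library are available. Lean on these libraries where they do the work, as an engineer would, in place of code of your own. Each camera call takes 0.05 s, during which the arm holds its last target.

## Task

One of the three lanes of the fruit feeder holds the small clementine, the other two hold large oranges. With the fingertips press down the pad on the front end of the clementine's rocking lever and keep it down until the clementine has rolled out under the raised gate into the tray, then let go of the pad so that the gate shuts again. Leave the other two levers alone, do not touch any fruit with the hand, and leave the oranges and the things standing about where they are.

Things in the scene. Friction and masses are not known exactly. Their poses are not given: they have to be found in the camera images.
- feeder: wooden fruit feeder, 375 x 295 mm, three lanes 90 mm wide along x, centre lines at its y = +96, 0, -96 mm. Origin on the worktop below the levers' hinge rod; +x up the chutes, away from the tray, +y to the left lane. Chute floors slope down to -x at 14 degrees, 32 mm high below the rod; back wall at x = 215. Rod posts 136 mm high, 22 deep, at y = +-48, +-144 mm.
- tray (a point): centre of the floor of the catch tray shared by the lanes, in front of the rod: 78 mm from the rod towards -x of the feeder, 8 mm above the worktop. Inside it reaches from feeder x = -151 to -4 mm and y = -141 to +141 mm; walls 40 mm high.
- pad_left (a point): top centre of the black press pad at the front end of the left lane's steel rocking lever; pad 40 (x) by 36 (y) by 8 mm, level at rest, nothing but the lever below it. At rest at feeder x = -80, y = +96 mm, 143 mm above the worktop. Swings about the rod (axis at x = 0, 125 mm high): pressing moves it down (45 mm in all) and, at first, slightly to -x.
- pad_mid (a point): top centre of the black press pad at the front end of the mid lane's steel rocking lever; pad 40 (x) by 36 (y) by 8 mm, level at rest, nothing but the lever below it. At rest at feeder x = -80, y = 0 mm, 143 mm above the worktop. Swings about the rod (axis at x = 0, 125 mm high): pressing moves it down (45 mm in all) and, at first, slightly to -x.
- pad_right (a point): top centre of the black press pad at the front end of the right lane's steel rocking lever; pad 40 (x) by 36 (y) by 8 mm, level at rest, nothing but the lever below it. At rest at feeder x = -80, y = -96 mm, 143 mm above the worktop. Swings about the rod (axis at x = 0, 125 mm high): pressing moves it down (45 mm in all) and, at first, slightly to -x.
- lever_left (a joint): angle of the left lever, rad: 0 = at rest, gate shut; grows as the front pad is pressed down and the gate, a steel plate at the other end 100 mm behind the rod, rises; 0.55 = end stop. The clementine passes below the gate from about 0.33. Pressing takes 2 to 4 N at the pad; a spring shuts the gate when the pad is let go.
- lever_mid (a joint): angle of the mid lever, rad: 0 = at rest, gate shut; grows as the front pad is pressed down and the gate, a steel plate at the other end 100 mm behind the rod, rises; 0.55 = end stop. The clementine passes below the gate from about 0.33. Pressing takes 2 to 4 N at the pad; a spring shuts the gate when the pad is let go.
- lever_right (a joint): angle of the right lever, rad: 0 = at rest, gate shut; grows as the front pad is pressed down and the gate, a steel plate at the other end 100 mm behind the rod, rises; 0.55 = end stop. The clementine passes below the gate from about 0.33. Pressing takes 2 to 4 N at the pad; a spring shuts the gate when the pad is let go.
- clementine: the small fruit, a ball 52 mm in diameter, 50 to 100 g, lying in one of the three lanes (any of them) behind its gate; origin at its centre. Same orange colour as the others. Once its gate is up it rolls out under the lever into the tray in about 1 s.
- orange_a: a large orange, a ball 72 mm in diameter, about 200 g, lying behind the gate of another lane; origin at its centre. Stays where it is.
- orange_b: a large orange, a ball 72 mm in diameter, about 200 g, lying behind the gate of another lane; origin at its centre. Stays where it is.
- salt: white salt pot, diameter 40, height 85 mm, beside the left lane; origin at the centre of its underside. Bystander.
- jam: jam jar, diameter 64, height 75 mm, beside the right lane; origin at the centre of its underside. Bystander.
- espresso_cup: white cup without handle, diameter 60, height 55 mm, beside the left lane, behind the salt; origin at the centre of its underside. Bystander.
- oil: white oil bottle, diameter 72, height 220 mm, on the left; origin at the centre of its underside. Bystander.
- vinegar: dark glass bottle, diameter 56, height 230 mm, on the left; origin at the centre of its underside. Bystander.
- mug: white mug, diameter 80, height 95 mm, on the right; origin at the centre of its underside. Bystander.
- spoon: wooden spoon, 200 mm, lying on the right; origin at about its middle. Bystander.

How it is judged:
On the way, in this order (a step that is already met when the one before it is completed fails the run):
1. the clementine's lever is pressed down on its pad, so that its gate rises (((value of joint lever_left above 0.22 rad and y of clementine in the frame of feeder between 0.048 and 0.144 m and contact force between the fingers and lever_left above 0.3 N and horizontal distance between the grasp point and pad_left below 0.04 m) or (value of joint lever_mid above 0.22 rad and y of clementine in the frame of feeder between -0.048 and 0.048 m and contact force between the fingers and lever_mid above 0.3 N and horizontal distance between the grasp point and pad_mid below 0.04 m) or (value of joint lever_right above 0.22 rad and y of clementine in the frame of feeder between -0.144 and -0.048 m and contact force between the fingers and lever_right above 0.3 N and horizontal distance between the grasp point and pad_right below 0.04 m))).
2. the clementine has rolled into the tray (x of clementine in the frame of feeder between -0.16 and -0.015 m and y of clementine in the frame of feeder between -0.15 and 0.15 m and z of clementine in the frame of feeder below 0.045 m), for 0.1 s.
At the end, for the whole second after the job is handed in: the clementine lies at rest (under 30 mm/s) in the catch tray, all three levers are back at rest (under 0.06 rad, gates shut), the oranges are within 30 mm of where they began (all of step 2 and linear speed of clementine below 0.03 m/s and value of joint each of lever_left, lever_mid, lever_right below 0.06 rad and distance of each of orange_a, orange_b from where it was at the start of the episode below 0.03 m); the robot touches nothing.
It fails at once if the lever of a lane with an orange in it is pressed (over 0.15 rad) ((value of joint lever_left above 0.15 rad and y of orange_a in the frame of feeder between 0.048 and 0.144 m) or (value of joint lever_left above 0.15 rad and y of orange_b in the frame of feeder between 0.048 and 0.144 m) or (value of joint lever_mid above 0.15 rad and y of orange_a in the frame of feeder between -0.048 and 0.048 m) or (value of joint lever_mid above 0.15 rad and y of orange_b in the frame of feeder between -0.048 and 0.048 m) or (value of joint lever_right above 0.15 rad and y of orange_a in the frame of feeder between -0.144 and -0.048 m) or (value of joint lever_right above 0.15 rad and y of orange_b in the frame of feeder between -0.144 and -0.048 m)).
It fails at once if the hand or arm touches a fruit (contact force between any of the fingers, the arm and clementine above 0.3 N or contact force between any of the fingers, the arm and orange_a above 0.3 N or contact force between any of the fingers, the arm and orange_b above 0.3 N).
It fails at once if a fruit is lifted or leaves the feeder (z of any of clementine, orange_a, orange_b in the frame of feeder above 0.15 m or height (world z) of any of clementine, orange_a, orange_b below 0.02 m).
It fails at once if an orange moved by more than 30 mm (distance of any of orange_a, orange_b from where it was at the start of the episode above 0.03 m).
It fails at once if a bystander moved by more than 20 mm or tipped over (distance of any of salt, jam, espresso_cup, oil, vinegar, mug, spoon from where it was at the start of the episode above 0.02 m or angle between any of salt, jam, espresso_cup, oil, vinegar, mug's own z axis and vertical above 0.3 rad).
It also fails if it takes over 35 s, if anything falls off the work surface, if the arm or the gripper's body presses on something with over 40 N, if the wrist force passes 120 N, or if a joint passes its speed limit or range.

## Working session

There is one attempt and no reset: what is moved stays moved. The work goes in short steps, Python scripts to look and compute and a shell command to move; the robot and the scene stay as the last step left them, time stands still between calls to the robot, and variables do not carry over. Pictures are saved under pics/ and viewed, and the job is handed in when it is done.

```bash
mkdir -p pics; python3 - <<'E'
from cell import r
import cv2
for n in("top","side"):
    cv2.imwrite(f"pics/{n}0.png",r.grab_frame(n)); print(n,r.camera_model(n))
print(r.sense())
E
```

```text
top {'fx': 370.0027886743322, 'fy': 370.0027886743322, 'cx': 256.7129447171683, 'cy': 192.85306587651945, 'rvec': array([ 2.14781899, -2.12769243,  0.15406418]), 'tvec': array([-0.0094155 ,  0.58978497,  1.17900464])}
side {'fx': 364.53538507641133, 'fy': 364.53538507641133, 'cx': 252.71965942356832, 'cy': 190.74825309169125, 'rvec': array([ 0.21746266, -2.85324532,  1.2062689 ]), 'tvec': array([0.56593343, 0.15691188, 1.2892127 ])}
{'time': 0.1, 'joints': array([-1.21298932e+00,  3.14130041e-01, -4.79373716e-02,  1.21019078e+00,
        8.07677211e-06,  1.57079696e+00]), 'joint_vel': array([-1.79163077e-03, -2.84001483e-03,  3.34463065e-03, -2.82608760e-04,
       -6.00854014e-04, -7.71727533e-05]), 'joint_torque': array([ 5.42339803e-04, -5.40768385e+01,  3.40539122e+01,  1.12189425e-02,
        7.27513930e-05,  5.11683155e-06]), 'tool_pos': array([ 0.20996263, -0.5615381 ,  0.23055421]), 'orientation': array([ 8.21650670e-01, -5.69990914e-01, -5.98268467e-04, -4.19941858e-04]), 'ft_force': array([-0.60899495, -0.35206577,  0.13642095]), 'moment': array([-0.02873921, -0.01285092, -0.06568661]), 'finger_gap': 0.9996879682206542}
```

View pics/top0.png

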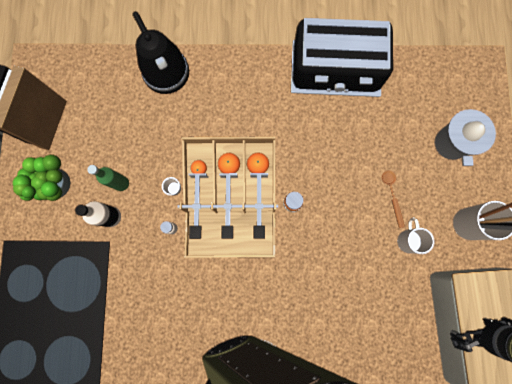

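View pics/side0.png

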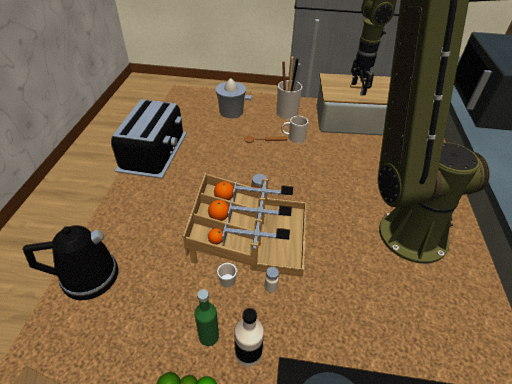

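The left-lane fruit, at top (198,167) and side (216,236), looks smaller than the other two. Its pad is at top (195,232) and side (283,234). Next I'll measure the fruits and pads.

```bash
cat > h.py <<'E'
import numpy as np,cv2
from cell import r
def ray(n,uv):
    m=r.camera_model(n);R,_=cv2.Rodrigues(m["rvec"]);c=-R.T@m["tvec"]
    d=R.T@np.array([(uv[0]-m["cx"])/m["fx"],(uv[1]-m["cy"])/m["fy"],1.]);return c,d
def plane(n,uv,z):
    c,d=ray(n,uv);return c+d*(z-c[2])/d[2]
def blobs(mask,lo,hi):
    k,_,st,ce=cv2.connectedComponentsWithStats(mask.astype(np.uint8))
    return [(ce[i],st[i]) for i in range(1,k) if lo<=st[i][4]<=hi]
def tri(a,b):
    (c1,d1),(c2,d2)=ray("top",a),ray("side",b)
    t=np.linalg.lstsq(np.c_[d1,-d2],c2-c1,rcond=None)[0];p,q=c1+t[0]*d1,c2+t[1]*d2
    return (p+q)/2,np.linalg.norm(p-q)
E
python3 - <<'E'
from h import *
P={}
for n in("top","side"):
    im=cv2.imread(f"pics/{n}0.png");h=cv2.cvtColor(im,cv2.COLOR_BGR2HSV)
    x0,x1,y0,y1=(180,278,135,260) if n=="top" else (185,310,170,275)
    roi=np.zeros(im.shape[:2],bool);roi[y0:y1,x0:x1]=1
    fr=(h[...,0]<14)&(h[...,1]>200)&(h[...,2]>120)&roi
    bk=(im.max(2)<55)&roi
    for nm,m in(("fruit",fr),("pad",bk)):
        for c,s in blobs(m,40,2000): print(n,nm,c.round(1),s)
        P[n,nm]=[c for c,s in blobs(m,60,2000)]
pads=[]
for c in sorted(P["top","pad"],key=lambda c:c[0]): print("pad",plane("top",c,.143).round(4)); 
for c in sorted(P["side","pad"],key=lambda c:-c[1]): print("pad side",plane("side",c,.143).round(4))
for n in("top","side"):
    im=cv2.imread(f"pics/{n}0.png")
    x0,x1,y0,y1=(150,310,130,265) if n=="top" else (180,315,165,300)
    cv2.imwrite(f"pics/{n}0z.png",cv2.resize(im[y0:y1,x0:x1],None,fx=4,fy=4,interpolation=cv2.INTER_CUBIC))
E
```

```text
top fruit [230.3 163.6] [219 154  21  19 102]
top fruit [259.2 163.1] [248 154  21  18 101]
side fruit [223.6 190. ] [214 181  20  18 211]
side fruit [218.4 209.3] [209 200  20  18 232]
side fruit [215.  235.4] [208 228  15  15 131]
side pad [286.8 190.1] [281 186  12   9  91]
side pad [284.8 210.4] [279 206  13  10 105]
side pad [282.6 233.5] [276 229  14  10 116]
pad side [0.4575 0.1843 0.143 ]
pad side [0.4585 0.0885 0.143 ]
pad side [ 0.4593 -0.0057  0.143 ]
```

View pics/top0z.png

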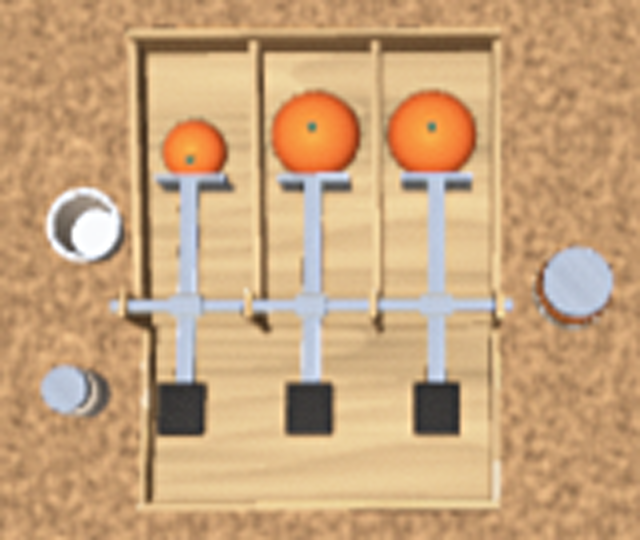

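View pics/side0z.png

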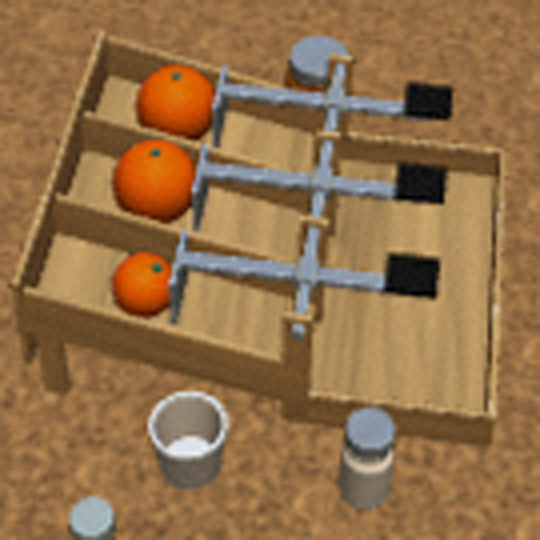

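The left lane clearly holds the clementine. Its blob is about 15 px wide against 20 px for the others, in both views. The left pad is at about (0.4575, 0.184). I'll swing over with the fingers shut, staying high.

```bash
python3 - <<'E'
from h import *
for p in((181,408),(309.5,408),(437,408)): print(plane("top",(p[0]/4+150-.4,p[1]/4+130-.4),.143).round(4))
E
python3 -m handwheel '[-1,-5.5,0,0,0,-0.1,-1, -1,-5.5,0,0,0,-0.1,-1, -1,-5.5,0,0,0,-0.1,-1, -1,-5.5,0,0,0,-0.1,-1, -1,-5.5,0,0,0,-0.1,-1]' 40
```

```text
[0.4557 0.1794 0.143 ]
[0.4566 0.0831 0.143 ]
[ 0.4575 -0.0124  0.143 ]
time: 0.72
tool_pos: [0.416, -0.3744, 0.2308]
orientation: [0.938, -0.347, -0.0, -0.0]
ft_force: [1.1, -0.2, -0.6]
finger_gap: -0.001
```

```bash
python3 -m handwheel '[-0.9,-5.3,0,0,0,-0.1,-1, -0.9,-5.3,0,0,0,-0.1,-1, -0.9,-5.3,0,0,0,-0.1,-1, -0.9,-5.3,0,0,0,-0.1,-1, -0.9,-5.3,0,0,0,-0.1,-1]'
python3 -m handwheel '[-0.9,-5.1,0,0,0,-0.1,-1, -0.9,-5.1,0,0,0,-0.1,-1, -0.9,-5.0,0,0,0,-0.1,-1, -0.9,-5.0,0,0,0,-0.1,-1, 0,0,0,0,0,0,-1]'
python3 - <<'E'
from h import *
from scipy.spatial.transform import Rotation as Ro
s=r.sense();R=Ro.from_quat(s["orientation"]);print(s["tool_pos"],s["joints"],R.as_matrix()[:,0],R.inv().apply(np.array([.456,.181,.155])-s["tool_pos"])*100)
E
```

```text
time: 1.35
tool_pos: [0.5051, -0.1237, 0.2309]
orientation: [0.995, -0.105, -0.0, -0.0]
ft_force: [0.9, -0.1, -0.5]
finger_gap: -0.004
time: 1.98
tool_pos: [0.4808, 0.0798, 0.231]
orientation: [0.995, 0.096, -0.0, -0.0]
ft_force: [0.7, -0.7, -0.9]
finger_gap: 0.004
[0.48084713 0.079754   0.2310272 ] [ 1.63959709e-01  1.03113250e-01 -3.09965602e-01  1.15858680e+00
  5.97178803e-04  1.54253001e+00] [ 9.81581041e-01  1.91044324e-01 -8.52100701e-04] [ -0.49822125 -10.40808164   7.60961704]
```

```bash
python3 -m handwheel '[-0.25,-5.2,0,0,0,0,-1, -0.25,-5.2,0,0,0,0,-1, 0,0,3,0,0,0,-1, 0,0,2,0,0,0,-1, 0,0,0,0,0,0,-1]'
python3 - <<'E'
from h import *
print(r.sense()["tool_pos"])
for n in("top","side"):
    im=r.grab_frame(n);cv2.imwrite(f"pics/{n}1.png",im)
    x0,x1,y0,y1=(130,290,130,290) if n=="top" else (180,340,150,280)
    cv2.imwrite(f"pics/{n}1z.png",cv2.resize(im[y0:y1,x0:x1],None,fx=3.7,fy=3.7,interpolation=cv2.INTER_CUBIC))
E
```

```text
time: 2.6
tool_pos: [0.4567, 0.1771, 0.1797]
orientation: [0.996, 0.093, -0.002, 0.001]
ft_force: [0.1, 0.4, 1.3]
finger_gap: -0.002
[0.45670541 0.17713909 0.17973775]
```

View pics/side1z.png

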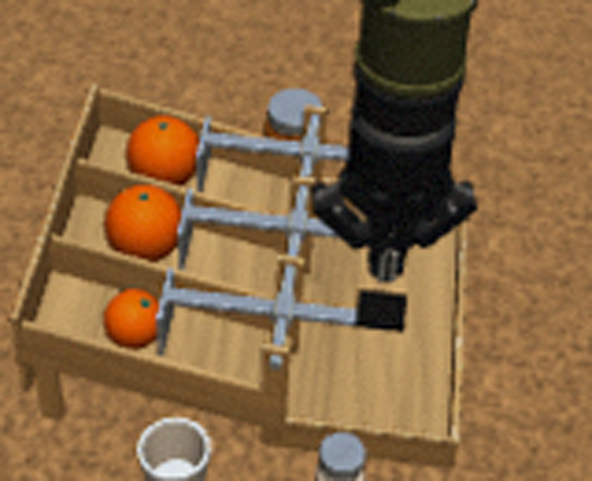

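View pics/top1z.png

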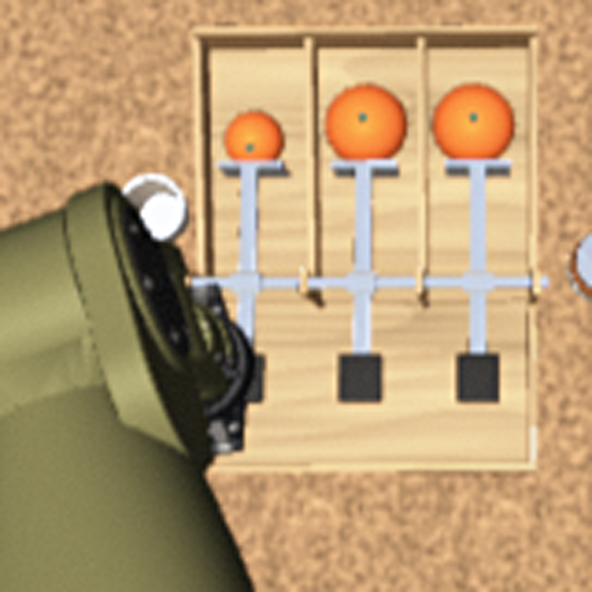

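Seen from the side, the shut fingertips (zoomed 386,275) hang right above the left pad (zoomed 381,310), and nothing else is close by. I'll shift 3 mm to the left and press.

```bash
python3 -m handwheel '[0,-0.3,2,0,0,0,-1, 0,0,1.5,0,0,0,-1, 0,0,1.2,0,0,0,-1, 0,0,0.8,0,0,0,-1, 0,0,0.7,0,0,0,-1]'
python3 - <<'E'
from h import *
s=r.sense();print(s["tool_pos"],s["ft_force"])
im=r.grab_frame("side");x0,x1,y0,y1=(180,340,150,280)
cv2.imwrite("pics/side2z.png",cv2.resize(im[y0:y1,x0:x1],None,fx=3.7,fy=3.7,interpolation=cv2.INTER_CUBIC))
E
```

```text
time: 3.32
tool_pos: [0.4568, 0.1812, 0.1189]
orientation: [0.996, 0.093, -0.0, 0.0]
ft_force: [-2.3, -0.7, 3.2]
finger_gap: 0.004
[0.4567998  0.18115966 0.11893928] [-2.2844806  -0.69271493  3.16509871]
```

View pics/side2z.png

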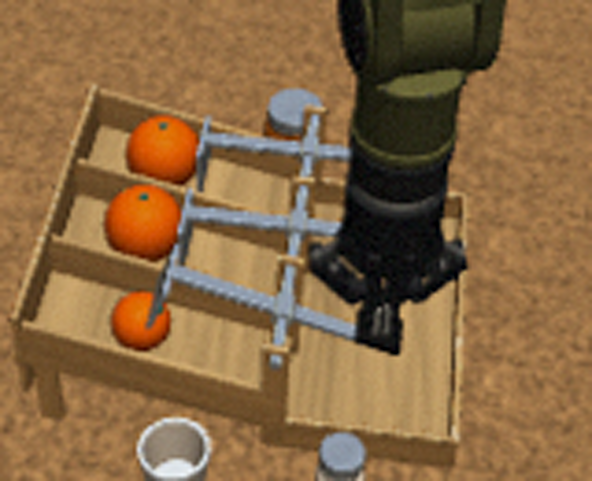

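The fingertips have the left pad down, the gate has risen (bottom at about 150,328) and the clementine (141,320) is starting to move. I'll press a little further and hold.

```bash
python3 -m handwheel '[0,0,0.6,0,0,0,-1, 0,0,0,0,0,0,-1, 0,0,0,0,0,0,-1, 0,0,0,0,0,0,-1, 0,0,0,0,0,0,-1]'
python3 -m handwheel '[0,0,0,0,0,0,-1, 0,0,0,0,0,0,-1, 0,0,0,0,0,0,-1, 0,0,0,0,0,0,-1, 0,0,0,0,0,0,-1]'
python3 - <<'E'
from h import *
s=r.sense();print(s["tool_pos"],s["ft_force"])
im=r.grab_frame("side");x0,x1,y0,y1=(180,340,150,280)
cv2.imwrite("pics/side3z.png",cv2.resize(im[y0:y1,x0:x1],None,fx=3.7,fy=3.7,interpolation=cv2.INTER_CUBIC))
E
```

```text
time: 4.0
tool_pos: [0.4574, 0.1813, 0.1135]
orientation: [0.996, 0.093, 0.0, 0.0]
ft_force: [-0.4, -0.8, 2.2]
finger_gap: -0.005
time: 4.62
tool_pos: [0.4574, 0.1814, 0.1134]
orientation: [0.996, 0.093, 0.0, 0.0]
ft_force: [-1.2, -1.2, 2.5]
finger_gap: -0.003
[0.4573528  0.18135545 0.11335627] [-1.20246521 -1.21365664  2.54296977]
```

View pics/side3z.png

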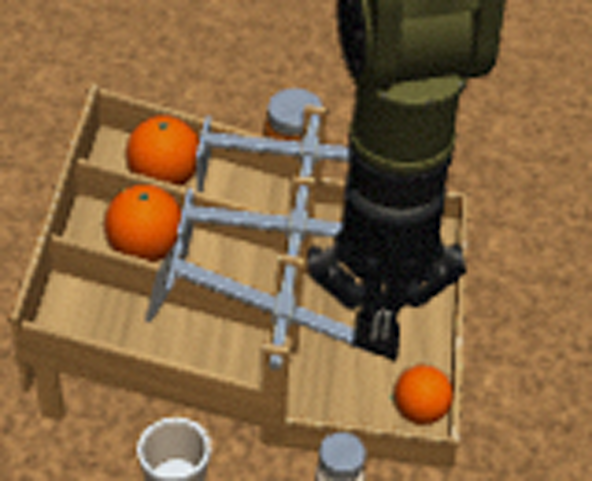

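The clementine is in the tray at (424,393), by the front wall. It's clear of the pad, so I'll let go straight up.

```bash
python3 -m handwheel '[0,0,-1,0,0,0,-1, 0,0,-1,0,0,0,-1, 0,0,-1.5,0,0,0,-1, 0,0,-2.5,0,0,0,-1, 0,0,-3,0,0,0,-1]'
python3 -m handwheel '[0,0,-3,0,0,0,-1, 0,4,0,0,0,0,-1, 0,5,0,0,0,0,-1, 0,5,0,0,0,0,-1, 0,5,0,0,0,0,-1]'
python3 -m handwheel '[0,4,0,0,0,0,-1, 0,0,0,0,0,0,-1, 0,0,0,0,0,0,-1, 0,0,0,0,0,0,-1, 0,0,0,0,0,0,-1]'
python3 - <<'E'
from h import *
for n in("side","top"):
    im=r.grab_frame(n)
    x0,x1,y0,y1=(130,290,130,290) if n=="top" else (180,340,150,300)
    cv2.imwrite(f"pics/{n}4z.png",cv2.resize(im[y0:y1,x0:x1],None,fx=3.7,fy=3.7,interpolation=cv2.INTER_CUBIC))
E
```

```text
time: 5.3
tool_pos: [0.457, 0.1814, 0.2046]
orientation: [0.996, 0.093, -0.0, -0.0]
ft_force: [-0.3, -0.3, -0.5]
finger_gap: -0.003
time: 5.92
tool_pos: [0.493, -0.0067, 0.2344]
orientation: [0.996, 0.094, 0.001, -0.0]
ft_force: [0.9, 1.2, -0.4]
finger_gap: 0.001
time: 6.55
tool_pos: [0.4999, -0.0437, 0.2334]
orientation: [0.996, 0.094, 0.0, -0.0]
ft_force: [0.8, -1.0, -0.5]
finger_gap: -0.005
```

View pics/side4z.png

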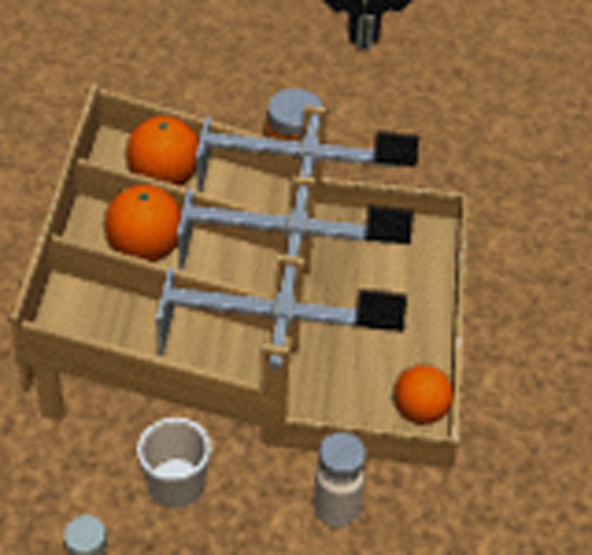

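View pics/top4z.png

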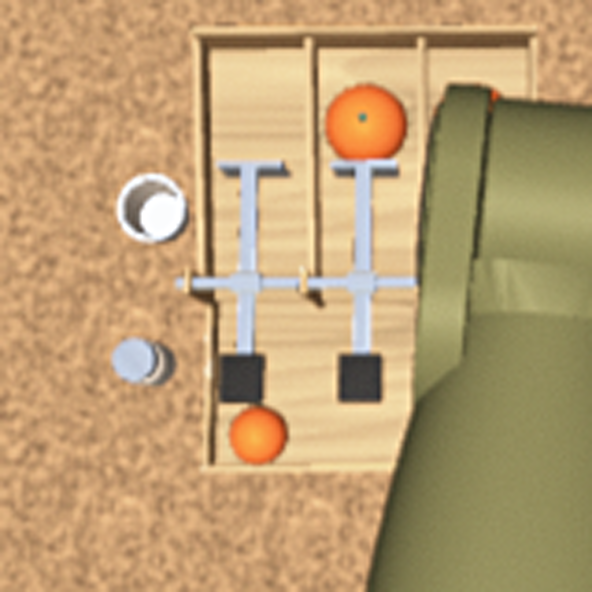

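The left gate is shut and all three levers are level. The clementine is at rest in the tray: side (424,393) is unchanged since the last picture, and the top view has it at (258,434). The oranges, salt and cup haven't moved, and the hand is clear of everything.

```bash
python3 - <<'E'
from cell import r
print(r.finish_job())
E
```

```text
the job is handed in; nothing more can be done
None
```

The clementine was in the left lane. I pressed that lane's pad with the shut fingertips (TCP down to z = 0.113 m, about 2.5 N) and held it until the fruit had rolled into the tray. Then I let go straight up, moved the hand aside and handed in after about 6.7 s.

**Last checks:** in the final pictures the clementine lies still in the tray, at the same pixel in side views about 2 s apart. All three levers are level, the left gate is shut, and the oranges and nearby bystanders are where they were. In the last top view the arm hid the right lane, so I checked that lane only from the side. The oil, vinegar, mug and spoon were outside the final crops and I did not check them again.

**Disagreement:** the two cameras placed the pad up to 5 mm apart in y (0.179 and 0.184 m). I aimed between them, at 0.181 m, and the press worked.

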